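# Find the tin with the blender's spare steel blade unit

### The arm

A 7-joint arm with a two-finger parallel gripper is mounted at the origin on the work surface. World frame = base frame: x ahead of the robot, y to its left, z up, the work surface at z = 0. Lengths are in mm, angles in rad, forces in N, time in s.
With the tool pointing down it reaches from about 400 to 875 mm from the base axis. Payload 4.4 kg.
Tool frame: the origin (TCP) lies at the very end of the fingers, on their centre line; the grasp point (between the pads) lies 19 mm behind it; z points along the fingers, y is the line along which they close (so a half turn about z gives the same grasp; the last joint's range is limited). The gripper opens to 85 mm and grips with 20 to 120 N. Pads are 22 mm wide; open, the fingers measure 114 mm over their backs; the gripper's body (76 mm by 85 mm) begins 54 mm behind the grasp point. The pads swing forward as they close: fully open they stand 13 mm farther back than shut.
Start: joints at [-1.408, 0.628, 0.038, 1.517, -0.027, 0.996, -0.02], TCP at [147.4, 633.081, 231.313] pointing down, gripper open.
Joint ranges: [-3.06, 3.06], [-0.37, 2.12], [-1.25, 1.32], [0.18, 2.47], [-1.1, 4.24], [0.23, 1.98], [-2.94, 2.94]. Speed limits (rad/s): [2.57, 2.57, 3.14, 3.14, 3.14, 3.14, 3.14].

### API

Orientations are given as [roll, pitch, yaw] about the fixed x, y, z axes, in that order (R = Rz(yaw) Ry(pitch) Rx(roll)).
In Python, from cell import ctrl gives the robot as it stands.
- The arm moves only by the tool jog_arm, never from a script. Its argument "plan" is a list of rows, each an object of numbers: "tx", "ty", "tz": the shift along the tool's x, y, z as a fraction of full scale; "wx", "wy", "wz": the turn, a rotation vector about the tool's x, y, z as a fraction of full scale; "claw": the closure, from 0 (fully open) to 1 (shut). In form: [{"tx": .., "ty": .., "tz": .., "wx": .., "wy": .., "wz": .., "claw": ..}, ...]. A call has 1 to 12 rows; each row is the pose to reach, as a shift and turn from the pose commanded when the call began, along the tool's axes at that moment; what a row does not reach only later rows make up. Full scale, the value 1, is 300 mm for a shift and 90 degrees for a turn. A row lasts 1/10 s, in which the tool goes at most 50 mm and 8.59 degrees, less where a joint would pass 70% of its speed; a pose out of reach is approached as far as the arm can. A call with a number of a shift or a turn outside -1 to 1 is refused whole. A call with a gripper value outside its range is refused whole. The fingers move at their own pace and stop on an object; the grip force is fixed at half the most. Time passes only in rows, so rows that repeat a pose let the fingers close. It gives the time, the measured TCP pose, the force, the opening and the grip force at its end, in the units of the state.
- ctrl.read_state(): the state, without advancing time (a new reading comes with each control period).
- ctrl.get_image(name): name is "scene" or "side" or "wrist"; returns a dict with "img" (400x640x3 uint8, red, green, blue), "depth" (400x640 float32, mm along the optical axis (not along the pixel's ray), 0 where there is no reading), "fx", "fy", "cx", "cy" (pixels), "position" and "orientation" of the camera in the world; the wrist camera has in their place "hand_eye" (4x4, takes a point from camera to tool coordinates, whose origin is the TCP and whose axes are the flange's). Camera axes: x right, y down, z forward; pixel columns grow to the right and rows downward; lengths in mm; the calibration is good to about 2 mm. A picture is of the moment at which its call begins: read the wrist's pose just before it.
- ctrl.finish_job(): hands the job in; it is judged then, once.
Trained networks look in a picture, given as the dict that the camera call returned (one of the last four; its "shot" number tells which), for a name from the list of things; names that differ only in an ending like _2 or _b are one class to them, and where a whole thing is asked for, a point or a joint stands for the part that bears it (a point fixed in the world has none). Each returns a list of dicts, best first, with "score" (0 to 1); they miss things now and then, are a little off and sometimes report something else, mostly with a low value. They report only what shows in the picture. A call takes as long as a camera call. They do not tell look-alikes from the thing itself.
- ctrl.trace(picture, thing): "pixels" (400x640 bool, what is visible of it) and "extent" ([centre column, centre row, width, height] in pixels, round what is visible of it).
The state is a dict: "clock": time; "qpos": joint angles; "qd": joint speeds; "tau": joint torques, N m; "eef_pos": TCP position; "tool_rot": TCP orientation; "force": force on the tool from outside, world axes, zero at the start; "torque": the same for the moment, N m; "width": finger opening in mm; "gripper_force": force on a finger pad.
Only numpy, scipy, OpenCV 4.12 (cv2) and the standard library are available. Lean on these libraries where they do the work, as an engineer would, in place of code of your own. Each camera call takes 0.05 s, during which the arm holds its last target. There are 200 camera calls.

### The job

Put the blender base into service mode by pressing its three keys fully down, one at a time: left, right, middle (as the robot sees them). Then heft the three identical closed tins, left, middle, right, lifting each clear and standing it back upright before the next, to find the heaviest: it holds the spare steel blade unit. Finish holding that tin up, upright and still, its underside at least 12 cm above the counter, with the other two standing on the counter and everything else left alone.

Things in the scene. Friction and masses are not known exactly. Their poses are not given: they have to be found in the camera images.
- counter: white tiled counter, its top is the work surface at z = 0; fixed
- blender_base: white blender motor base without its jar, fixed on the counter, at a place and turn that vary; 200 mm deep (its x), 190 mm wide (its y). Origin at the centre of its underside. Its front half (towards the robot, -x) is a 50 mm high apron that carries the three keys; the motor housing behind (x from -8 to +98 mm) is 95 mm high, with a steel drive stub on top reaching 115 mm
- key_left_top (a point): centre of the top face of the left key, a round dark key 26 mm across on the apron, pressed straight down (world -z); the keys stand 52 mm apart in a row along the base's y, left is +y. This point moves down with the key
- key_left (a joint): how far the left key is pressed, m: 0 up, 0.006 fully down; it springs back by itself; fully down takes 4 N
- key_middle_top (a point): centre of the top face of the middle key, a round dark key 26 mm across on the apron, pressed straight down (world -z); the keys stand 52 mm apart in a row along the base's y, left is +y. This point moves down with the key
- key_middle (a joint): how far the middle key is pressed, m: 0 up, 0.006 fully down; it springs back by itself; fully down takes 4 N
- key_right_top (a point): centre of the top face of the right key, a round dark key 26 mm across on the apron, pressed straight down (world -z); the keys stand 52 mm apart in a row along the base's y, left is +y. This point moves down with the key
- key_right (a joint): how far the right key is pressed, m: 0 up, 0.006 fully down; it springs back by itself; fully down takes 4 N
- tin_left_center (a point): centre (half-way up) of the left tin, as the three stand at the start from left (+y) to right (-y): closed round aluminium tin 58 mm in diameter, 90 mm high, z axis up the tin; its centre is 45 mm above its underside. All three look alike; two hold light parts (whole tin 0.18 to 0.30 kg), one, any of the three, holds the steel blade unit (0.59 to 0.74 kg). The part inside has up to 6 mm of play and the lid stays shut
- tin_middle_center (a point): centre (half-way up) of the middle tin, as the three stand at the start from left (+y) to right (-y): closed round aluminium tin 58 mm in diameter, 90 mm high, z axis up the tin; its centre is 45 mm above its underside. All three look alike; two hold light parts (whole tin 0.18 to 0.30 kg), one, any of the three, holds the steel blade unit (0.59 to 0.74 kg). The part inside has up to 6 mm of play and the lid stays shut
- tin_right_center (a point): centre (half-way up) of the right tin, as the three stand at the start from left (+y) to right (-y): closed round aluminium tin 58 mm in diameter, 90 mm high, z axis up the tin; its centre is 45 mm above its underside. All three look alike; two hold light parts (whole tin 0.18 to 0.30 kg), one, any of the three, holds the steel blade unit (0.59 to 0.74 kg). The part inside has up to 6 mm of play and the lid stays shut
- jar: tall open glass blender jar with a side handle, 124 mm across the rim, 190 mm high, origin under its centre; leave alone
- gasket: grey silicone gasket ring lying flat, 84 mm across, 6 mm thick, origin under its centre; leave alone
- screwdriver: screwdriver about 200 mm long lying on the counter along its x; leave alone
- lid_cap: plastic lid cap 64 mm across, 30 mm high, origin under its centre; leave alone
- mug: ceramic mug 80 mm across, 90 mm high, handle at its +y, origin under its centre; leave alone
- spoon: spoon about 170 mm long lying along its x; leave alone
Mind the look-alikes: they are no part of the job. Leave any yellow look-alike of the part that bears tin_middle_center alone. What is shaped like the part that bears tin_left_center but purple is not meant.

How it is judged (in metres and radians):
On the way, in this order (a step that is already met when the one before it is completed fails the run):
1. the left key is fully down, the others up (value of joint key_left above 0.0045 m and value of joint each of key_middle, key_right below 0.0015 m), for 0.03 s.
2. the right key is fully down, the others up (value of joint key_right above 0.0045 m and value of joint each of key_left, key_middle below 0.0015 m), for 0.03 s.
3. the middle key is fully down, the others up (value of joint key_middle above 0.0045 m and value of joint each of key_left, key_right below 0.0015 m), for 0.03 s.
4. the left tin is lifted clear of the counter in the gripper (height (world z) of tin_left_center above 0.065 m and contact force between tin_left and the fingers above 1 N and angle between tin_left_center's own z axis and vertical below 0.3 rad), for 0.2 s.
5. the left tin stands on the counter again and the middle one is lifted clear (height (world z) of tin_left_center below 0.052 m and angle between tin_left_center's own z axis and vertical below 0.1 rad and contact force between tin_left and counter above 0.5 N and height (world z) of tin_middle_center above 0.065 m and contact force between tin_middle and the fingers above 1 N and angle between tin_middle_center's own z axis and vertical below 0.3 rad), for 0.2 s.
6. the left and middle tins stand on the counter and the right one is lifted clear (height (world z) of each of tin_left_center, tin_middle_center below 0.052 m and angle between each of tin_left_center, tin_middle_center's own z axis and vertical below 0.1 rad and contact force between each of tin_left, tin_middle and counter above 0.5 N and height (world z) of tin_right_center above 0.065 m and contact force between tin_right and the fingers above 1 N and angle between tin_right_center's own z axis and vertical below 0.3 rad), for 0.2 s.
At the end, for the whole second after the job is handed in: The heaviest tin is held by the fingers, underside over 110 mm above the counter, within 0.3 rad of upright, still, carried by nothing else; the two others stand upright, untouched and at rest on the counter, each weighing on it less than 4.3 N (so both are light ones) (((height (world z) of tin_left_center above 0.155 m and contact force between tin_left and the fingers above 1 N and angle between tin_left_center's own z axis and vertical below 0.3 rad and linear speed of tin_left below 0.04 m/s and contact force between tin_left and blender_base below 0.2 N and contact force between tin_left and jar below 0.2 N and contact force between tin_left and counter below 0.2 N and height (world z) of each of tin_middle_center, tin_right_center below 0.052 m and angle between each of tin_middle_center, tin_right_center's own z axis and vertical below 0.1 rad and contact force between tin_middle and counter between 0.5 and 4.3 N and contact force between each of tin_middle, tin_right and the fingers below 0.1 N and linear speed of each of tin_middle, tin_right below 0.02 m/s and contact force between tin_right and counter between 0.5 and 4.3 N) or (height (world z) of tin_middle_center above 0.155 m and contact force between tin_middle and the fingers above 1 N and angle between tin_middle_center's own z axis and vertical below 0.3 rad and linear speed of tin_middle below 0.04 m/s and contact force between tin_middle and blender_base below 0.2 N and contact force between tin_middle and jar below 0.2 N and contact force between tin_middle and counter below 0.2 N and height (world z) of each of tin_left_center, tin_right_center below 0.052 m and angle between each of tin_left_center, tin_right_center's own z axis and vertical below 0.1 rad and contact force between tin_left and counter between 0.5 and 4.3 N and contact force between each of tin_left, tin_right and the fingers below 0.1 N and linear speed of each of tin_left, tin_right below 0.02 m/s and contact force between tin_right and counter between 0.5 and 4.3 N) or (height (world z) of tin_right_center above 0.155 m and contact force between tin_right and the fingers above 1 N and angle between tin_right_center's own z axis and vertical below 0.3 rad and linear speed of tin_right below 0.04 m/s and contact force between tin_right and blender_base below 0.2 N and contact force between tin_right and jar below 0.2 N and contact force between tin_right and counter below 0.2 N and height (world z) of each of tin_left_center, tin_middle_center below 0.052 m and angle between each of tin_left_center, tin_middle_center's own z axis and vertical below 0.1 rad and contact force between tin_left and counter between 0.5 and 4.3 N and contact force between each of tin_left, tin_middle and the fingers below 0.1 N and linear speed of each of tin_left, tin_middle below 0.02 m/s and contact force between tin_middle and counter between 0.5 and 4.3 N))); the arm keeps its last pose, push and grip.
It fails at once if two keys pressed down at once (value of joint each of key_left, key_middle above 0.003 m or value of joint each of key_middle, key_right above 0.003 m or value of joint each of key_left, key_right above 0.003 m).
It fails at once if a tin tips over (angle between any of tin_left_center, tin_middle_center, tin_right_center's own z axis and vertical above 0.6 rad).
It fails at once if a bystander is moved by more than 30 mm (distance of any of jar, gasket, screwdriver, lid_cap, mug, spoon from where it was at the start of the episode above 0.03 m).
It also fails if it takes over 72 s, if anything falls off the work surface, if the arm or the gripper's body presses on something with over 40 N, if the wrist force passes 120 N, or if a joint passes its speed limit or range.

## Working session

There is one attempt and no reset: what is moved stays moved. The work goes in short steps, Python scripts to look and compute and a tool call to move; the robot and the scene stay as the last step left them, time stands still between calls to the robot, and variables do not carry over. Pictures are saved under pics/ and viewed, at most 10 in all, crops included, and the job is handed in when it is done.

Besides the shell and the picture viewer there is one more tool, called after "Request:" by a JSON object that holds its "method" and its "body", one argument or row to a line. jog_arm: Moves the arm, as the interface text tells. Shift numbers are shares of 300 mm and turn numbers shares of 90 degrees, none past 1 either way. Its arguments: {"type":"object","properties":{"plan":{"type":"array"}},"required":["plan"]}

```bash
mkdir -p pics; cat > h.py <<'E'
import numpy as np, cv2
from cell import ctrl
from scipy.spatial.transform import Rotation as R
def cam(name):
    s=ctrl.read_state(); p=ctrl.get_image(name)
    if 'hand_eye' in p:
        T=np.eye(4); T[:3,:3]=R.from_euler('xyz',s['tool_rot']).as_matrix(); T[:3,3]=s['eef_pos']; T=T@np.array(p['hand_eye'])
    else:
        T=np.eye(4); o=np.array(p['orientation']); T[:3,:3]=o if o.shape==(3,3) else R.from_euler('xyz',o).as_matrix(); T[:3,3]=p['position']
    return p,T
def cloud(p,T):
    d=p['depth']; v,u=np.mgrid[:400,:640]
    P=np.stack([(u-p['cx'])/p['fx']*d,(v-p['cy'])/p['fy']*d,d],-1)@T[:3,:3].T+T[:3,3]
    P[d<=0]=np.nan
    return P
E
python3 - <<'E'
from h import *
s=ctrl.read_state(); print({k:np.round(v,3) for k,v in s.items()})
for n in ['scene','side']:
    p,T=cam(n); W=cloud(p,T); print(n,np.round(T,2).tolist())
    cv2.imwrite(f'pics/{n}0.png',p['img'][...,::-1])
    for t in ['blender_base','key_left','tin_left_center','jar','mug','lid_cap','gasket','screwdriver','spoon']:
        for r in ctrl.trace(p,t):
            if r['score']<.3: continue
            Q=W[r['pixels']]; Q=Q[~np.isnan(Q[:,0])]
            if len(Q): print(t,round(r['score'],2),np.round(r['extent']),'col',p['img'][r['pixels']].mean(0).round(),'lo',np.percentile(Q,3,0).round(),'hi',np.percentile(Q,97,0).round())
E
```

```text
{'clock': np.float64(0.0), 'qpos': array([-1.408,  0.629,  0.038,  1.518, -0.027,  0.996, -0.02 ]), 'qd': array([ 0.001,  0.001, -0.001, -0.001, -0.001, -0.   ,  0.002]), 'tau': array([ 0.0000e+00, -5.6341e+01,  1.2260e+00, -1.9344e+01,  1.1000e-02,
        1.1000e-02,  0.0000e+00]), 'eef_pos': array([147.248, 632.447, 230.387]), 'tool_rot': array([-3.14 ,  0.   ,  2.913]), 'force': array([ 0.539, -0.451, -0.386]), 'torque': array([-0.019,  0.023, -0.025]), 'gripper_force': np.float64(0.0), 'width': np.float64(85.447)}
scene [[-0.55, 0.61, -0.57, 1196.47], [0.84, 0.4, -0.37, 359.81], [0.01, -0.68, -0.73, 889.64], [0.0, 0.0, 0.0, 1.0]]
blender_base 0.76 [425. 283. 104. 101.] col [114. 113. 112.] lo [529. 216.  15.] hi [716. 389. 104.]
key_left 0.43 [456. 262.  14.   3.] col [23. 23. 24.] lo [544. 340.  68.] hi [564. 360.  74.]
tin_left_center 0.91 [368. 239.  27.  36.] col [71. 36. 93.] lo [579. 100.   1.] hi [632. 151.  92.]
tin_left_center 0.81 [358. 204.  27.  37.] col [119. 123. 122.] lo [486.  14.   6.] hi [536.  64.  92.]
jar 0.74 [191. 149.  63.  67.] col [106. 119. 118.] lo [ 
[... 1104 characters left out ...]
92.]
tin_left_center 0.76 [296. 242.  23.  40.] col [ 80.  40. 100.] lo [575. 109.   6.] hi [627. 155.  92.]
jar 0.55 [306. 137.  32.  59.] col [130. 139. 136.] lo [ 573. -525.    8.] hi [ 677. -408.  189.]
mug 0.57 [256. 230.  32.  40.] col [ 56.  83. 105.] lo [678.  44.  11.] hi [752. 122.  90.]
lid_cap 0.48 [274. 190.  25.  20.] col [156.  45.  40.] lo [ 686. -288.   -2.] hi [ 747. -179.   32.]
screwdriver 0.72 [306. 138.  37.  59.] col [130. 138. 135.] lo [ 573. -526.    8.] hi [ 677. -408.  189.]
screwdriver 0.65 [372. 204.   9.  34.] col [61. 59. 57.] lo [ 383. -236.   10.] hi [406. -67.  27.]
spoon 0.58 [381. 277.  25.  46.] col [143. 129. 115.] lo [362. 123.   2.] hi [404. 276.  20.]
```

```bash
python3 - <<'E'
import cv2
a=cv2.imread('pics/scene0.png'); 
cv2.imwrite('pics/scene0z.png',cv2.resize(a[100:350,150:500],None,fx=2.28,fy=2.28,interpolation=3))
b=cv2.imread('pics/side0.png'); cv2.imwrite('pics/side0z.png',cv2.resize(b[100:360,180:500],None,fx=2.3,fy=2.3,interpolation=3))
E
```

```text
(no output)
```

View pics/scene0z.png

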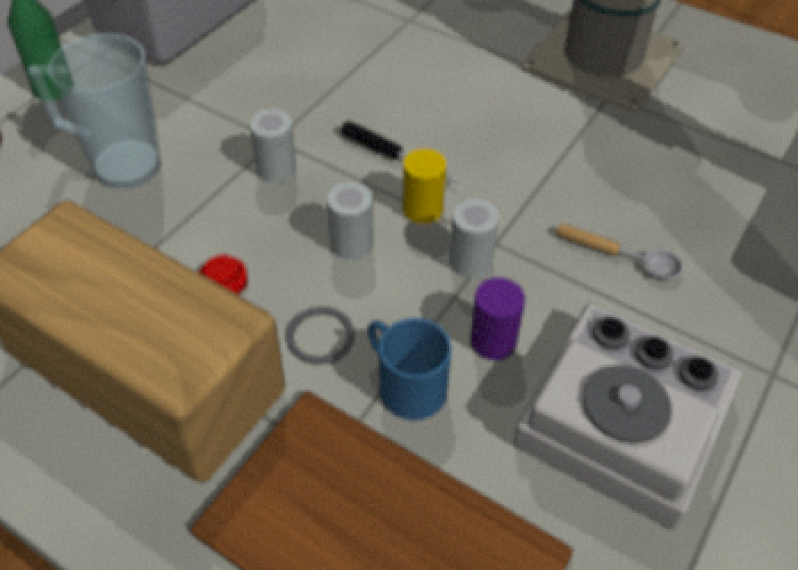

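View pics/side0z.png

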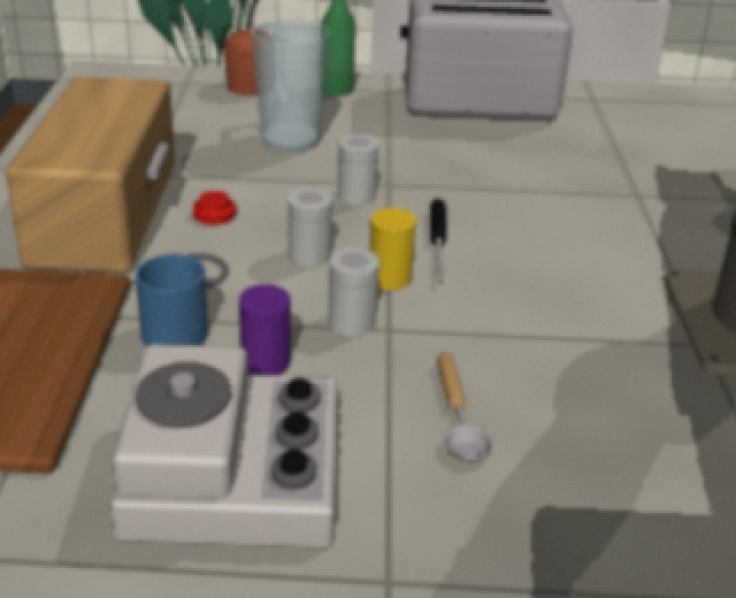

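Scene crop: silver tins at (474,237) left, (351,220) middle, (272,145) right. The yellow one at (424,185) and purple one at (497,318) are the look-alikes. The keys are at (699,371) left, (655,350) middle and (611,330) right. Side crop: the same layout, with tins at (354,290), (310,227) and (358,170).

```bash
python3 - <<'E'
from h import *
for n in ['scene','side']:
    p,T=cam(n); W=cloud(p,T); img=p['img'].astype(int); z=W[...,2]
    print(n)
    m=(z>84)&(z<98)&(W[...,0]>350)&(W[...,0]<800)&(W[...,1]>-300)&(W[...,1]<210)
    k,l,st,c=cv2.connectedComponentsWithStats(m.astype(np.uint8))
    for i in range(1,k):
        if st[i,4]>40:
            Q=W[l==i]; lo,hi=np.percentile(Q,2,0),np.percentile(Q,98,0)
            print('tin?',c[i].round(),st[i,4],((lo+hi)/2).round(1),(hi-lo).round(1),img[l==i].mean(0).round())
    # keys
    m=(z>58)&(z<85)&(W[...,0]>500)&(W[...,0]<620)&(W[...,1]>190)&(W[...,1]<400)&(img.max(2)<60)
    k,l,st,c=cv2.connectedComponentsWithStats(m.astype(np.uint8))
    for i in range(1,k):
        if st[i,4]>12:
            Q=W[l==i]; lo,hi=np.percentile(Q,2,0),np.percentile(Q,98,0)
            print('key?',c[i].round(),st[i,4],((lo+hi)/2).round(1),(hi-lo).round(1),np.median(Q,0).round(1))
    # apron & housing
    for a,b in [(45,55),(90,100)]:
        m=(z>a)&(z<b)&(W[...,0]>480)&(W[...,0]<760)&(W[...,1]>180)&(W[...,1]<430)
        r=cv2.minAreaRect(W[m][:,:2].astype(np.float32)); print('box',a,m.sum(),np.round(r[0]),np.round(r[1]),r[2], np.median(z[m]).round(1))
E
```

```text
scene
tin? [270. 154.] 156 [ 511.8 -279.6   88.8] [52.8 38.7  8.2] [146. 149. 148.]
tin? [336. 171.] 217 [462.  -65.6  88.5] [52.5 51.9  7.9] [177. 153.  12.]
tin? [303. 187.] 236 [ 570.4 -111.    89. ] [52.3 51.2  8. ] [148. 153. 151.]
tin? [358. 194.] 257 [508.3  37.4  88.9] [53.7 52.1  8.2] [148. 152. 151.]
tin? [369. 230.] 319 [604.1 123.7  89. ] [52.4 51.6  7.7] [ 88.  43. 117.]
tin? [331. 253.] 185 [716.7  79.5  88.2] [77.5 76.9  8.2] [ 56.  85. 108.]
key? [418. 244.] 83 [558.3 244.8  67.1] [17.9 27.2 14.9] [560.  246.5  69.3]
key? [437. 253.] 91 [556.9 296.4  66.9] [17.9 29.2 14.9] [558.4 298.1  69.8]
key? [456. 261.] 97 [556.1 347.8  66.6] [19.6 28.8 15.4] [557.8 349.5  69.4]
box 45 1258 [616. 300.] [201. 189.] 1.7593234777450562 49.9
box 90 1703 [661. 302.] [105. 168.] 1.516732096672058 94.2
side
tin? [245. 175.] 136 [ 788.8 -164.7   91. ] [ 17.4 241.2  13.5] [92. 82. 71.]
tin? [336. 163.] 104 [ 510.3 -276.3   88.7] [52.9 41.8  8.5] [150. 150. 146.]
tin? [315. 187.] 165 [ 569.3 -106.5   88.8] [50.7 52.7  8.1] [152. 152. 148.]
tin? [351. 196.] 178 [461.2 -61.6  88.7] [51.7 51.5  7.7] [183. 153.  38.]
tin? [334. 214.] 226 [506.9  39.9  88.4] [53.2 54.9  8.1] [153. 152. 147.]
tin? [254. 220.] 178 [715.3  83.2  88. ] [75.5 76.1  7.5] [ 62.  89. 111.]
tin? [295. 231.] 270 [603.1 126.6  88.7] [52.7 53.1  7.7] [ 89.  44. 112.]
key? [310. 269.] 81 [555.8 251.6  68.5] [21.9 20.2 11.1] [555.7 255.4  70.8]
key? [309. 284.] 101 [554.5 302.3  67.7] [24.6 24.  11.9] [554.  306.1  71. ]
key? [307. 301.] 110 [552.2 354.   68.1] [22.9 24.5 11.7] [552.6 358.1  71.1]
box 45 2149 [615. 304.] [199. 191.] 1.3816062211990356 50.2
box 90 1516 [660. 305.] [103. 169.] 1.696467399597168 94.7
```

Request:
{"method": "jog_arm", "body": {
  "plan": [
    {"tx": -0.788,"ty": -0.385,"tz": 0,"wz": -0.1455,"claw": 1},
    {"tx": -0.788,"ty": -0.385,"tz": 0,"wz": -0.1455,"claw": 1},
    {"tx": -0.788,"ty": -0.385,"tz": 0,"wz": -0.1455,"claw": 1},
    {"tx": -0.788,"ty": -0.385,"tz": 0,"wz": -0.1455,"claw": 1},
    {"tx": -0.788,"ty": -0.385,"tz": 0,"wz": -0.1455,"claw": 1},
    {"tx": -0.788,"ty": -0.385,"tz": 0,"wz": -0.1455,"claw": 1},
    {"tx": -0.788,"ty": -0.385,"tz": 0,"wz": -0.1455,"claw": 1},
    {"tx": -0.788,"ty": -0.385,"tz": 0,"wz": -0.1455,"claw": 1},
    {"tx": -0.788,"ty": -0.385,"tz": 0,"wz": -0.1455,"claw": 1}
  ]
}}

```text
invalid input at $.plan[0]: expected keys tx, ty, tz, wx, wy, wz, claw
```

Request:
{"method": "jog_arm", "body": {
  "plan": [
    {"tx": -0.788,"ty": -0.385,"tz": 0,"wx": 0,"wy": 0,"wz": -0.1455,"claw": 1},
    {"tx": -0.788,"ty": -0.385,"tz": 0,"wx": 0,"wy": 0,"wz": -0.1455,"claw": 1},
    {"tx": -0.788,"ty": -0.385,"tz": 0,"wx": 0,"wy": 0,"wz": -0.1455,"claw": 1},
    {"tx": -0.788,"ty": -0.385,"tz": 0,"wx": 0,"wy": 0,"wz": -0.1455,"claw": 1},
    {"tx": -0.788,"ty": -0.385,"tz": 0,"wx": 0,"wy": 0,"wz": -0.1455,"claw": 1},
    {"tx": -0.788,"ty": -0.385,"tz": 0,"wx": 0,"wy": 0,"wz": -0.1455,"claw": 1},
    {"tx": -0.788,"ty": -0.385,"tz": 0,"wx": 0,"wy": 0,"wz": -0.1455,"claw": 1},
    {"tx": -0.788,"ty": -0.385,"tz": 0,"wx": 0,"wy": 0,"wz": -0.1455,"claw": 1}
  ]
}}

```text
clock: 1.9
eef_pos: [350.0, 468.3, 231.4]
tool_rot: [3.14, -0.001, -3.141]
force: [-0.1, 1.2, -0.3]
width: 0.2
gripper_force: 0.0
```

Request:
{"method": "jog_arm", "body": {
  "plan": [
    {"tx": -0.617,"ty": -0.46,"tz": 0,"wx": 0,"wy": 0,"wz": 0,"claw": 1},
    {"tx": -0.617,"ty": -0.46,"tz": 0,"wx": 0,"wy": 0,"wz": 0,"claw": 1},
    {"tx": -0.617,"ty": -0.46,"tz": 0,"wx": 0,"wy": 0,"wz": 0,"claw": 1},
    {"tx": -0.617,"ty": -0.46,"tz": 0,"wx": 0,"wy": 0,"wz": 0,"claw": 1},
    {"tx": -0.617,"ty": -0.46,"tz": 0,"wx": 0,"wy": 0,"wz": 0,"claw": 1},
    {"tx": -0.617,"ty": -0.46,"tz": 0,"wx": 0,"wy": 0,"wz": 0,"claw": 1},
    {"tx": -0.617,"ty": -0.46,"tz": 0,"wx": 0,"wy": 0,"wz": 0,"claw": 1}
  ]
}}

```text
clock: 2.6
eef_pos: [535.1, 331.3, 230.9]
tool_rot: [3.14, -0.002, -3.14]
force: [-0.9, 0.9, -0.4]
width: 0.3
gripper_force: 0.0
```

```bash
python3 - <<'E'
from h import *
p,T=cam('wrist'); W=cloud(p,T); img=p['img'].astype(int); z=W[...,2]
print(np.array(p['hand_eye']).round(2).tolist(), ctrl.read_state()['eef_pos'])
cv2.imwrite('pics/w1.png',p['img'][...,::-1])
for r in ctrl.trace(p,'key_left'):
    Q=W[r['pixels']]; Q=Q[~np.isnan(Q[:,0])]; print(r['score'],np.round(r['extent']),np.median(Q,0).round(1),np.percentile(Q,3,0).round(1),np.percentile(Q,97,0).round(1))
m=(z>68)&(z<80)&(W[...,0]<600)
k,l,st,c=cv2.connectedComponentsWithStats(m.astype(np.uint8))
for i in range(1,k):
    if st[i,4]>100:
        Q=W[l==i]; lo,hi=np.percentile(Q,1,0),np.percentile(Q,99,0)
        print('key?',c[i].round(),st[i,4],((lo+hi)/2).round(1),(hi-lo).round(1),np.median(Q,0).round(1))
E
```

```text
[[0.0, -0.96, -0.27, 68.56], [1.0, 0.0, 0.0, 1.54], [-0.0, -0.27, 0.96, -142.62], [0.0, 0.0, 0.0, 1.0]] [534.26919088 332.0921711  231.02605823]
0.68 [339. 201.  25.  25.] [549.7 353.2  71.9] [539.3 342.8  64.3] [561.5 364.4  73.5]
0.16 [291. 251. 169. 188.] [567.7 293.8  51.7] [515.4 215.2  34.6] [630.4 389.8  96.1]
key? [ 42. 154.] 627 [506.   54.7  74. ] [56.5 28.5 11.8] [501.6  63.8  74.3]
key? [290. 203.] 458 [552.4 301.2  71.2] [23.4 23.6  5.2] [552.1 301.5  71.9]
key? [340. 202.] 463 [551.  352.7  71.4] [23.3 23.7  5.1] [550.6 353.   72. ]
key? [240. 204.] 464 [553.9 249.6  71.3] [23.3 23.3  4.9] [553.5 250.   71.9]
key? [630. 204.] 116 [552.1 652.7  73.9] [ 6.2 14.2 11.6] [551.  648.   74.3]
key? [138. 232.] 312 [586.4 135.2  74. ] [26.  39.1 11.7] [581.4 144.9  73.9]
key? [624. 239.] 171 [592.  659.4  74. ] [ 6.4 26.7 11.9] [589.6 650.3  73.6]
```

View pics/w1.png

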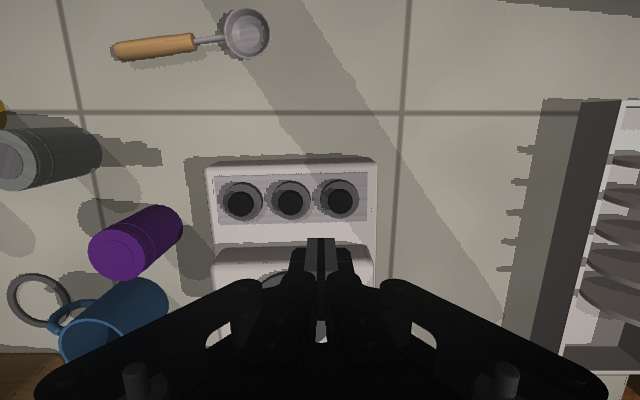

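Wrist view: keys at (340,201) left, (290,203) middle and (240,204) right. The tops are at z≈72 and the spacing is 52, both as described.

Request:
{"method": "jog_arm", "body": {
  "plan": [
    {"tx": -0.058,"ty": 0.068,"tz": 0.15,"wx": 0,"wy": 0,"wz": 0,"claw": 1},
    {"tx": -0.058,"ty": 0.068,"tz": 0.3,"wx": 0,"wy": 0,"wz": 0,"claw": 1},
    {"tx": -0.058,"ty": 0.068,"tz": 0.43,"wx": 0,"wy": 0,"wz": 0,"claw": 1},
    {"tx": -0.058,"ty": 0.068,"tz": 0.49,"wx": 0,"wy": 0,"wz": 0,"claw": 1},
    {"tx": -0.058,"ty": 0.068,"tz": 0.51,"wx": 0,"wy": 0,"wz": 0,"claw": 1},
    {"tx": -0.058,"ty": 0.068,"tz": 0.525,"wx": 0,"wy": 0,"wz": 0,"claw": 1},
    {"tx": -0.058,"ty": 0.068,"tz": 0.535,"wx": 0,"wy": 0,"wz": 0,"claw": 1},
    {"tx": -0.058,"ty": 0.068,"tz": 0.543,"wx": 0,"wy": 0,"wz": 0,"claw": 1},
    {"tx": -0.058,"ty": 0.068,"tz": 0.55,"wx": 0,"wy": 0,"wz": 0,"claw": 1},
    {"tx": -0.058,"ty": 0.068,"tz": 0.55,"wx": 0,"wy": 0,"wz": 0,"claw": 1},
    {"tx": -0.058,"ty": 0.068,"tz": 0.55,"wx": 0,"wy": 0,"wz": 0,"claw": 1}
  ]
}}

```text
clock: 3.8
eef_pos: [554.3, 350.4, 67.2]
tool_rot: [3.14, 0.001, -3.142]
force: [-0.7, 3.4, 4.0]
width: 0.2
gripper_force: 1.7
```

Request:
{"method": "jog_arm", "body": {
  "plan": [
    {"tx": 0,"ty": 0,"tz": 0.007,"wx": 0,"wy": 0,"wz": 0,"claw": 1},
    {"tx": 0,"ty": 0,"tz": 0.013,"wx": 0,"wy": 0,"wz": 0,"claw": 1},
    {"tx": 0,"ty": 0,"tz": 0.013,"wx": 0,"wy": 0,"wz": 0,"claw": 1},
    {"tx": 0,"ty": 0,"tz": 0.013,"wx": 0,"wy": 0,"wz": 0,"claw": 1}
  ]
}}

```text
clock: 4.2
eef_pos: [554.5, 350.4, 65.8]
tool_rot: [3.14, 0.002, 3.141]
force: [-5.7, 0.1, 22.0]
width: 0.0
gripper_force: 10.8
```

```bash
python3 - <<'E'
from h import *
s=ctrl.read_state(); print(s['eef_pos'],s['force'])
E
```

```text
[554.48275049 350.37058179  65.75938793] [-5.72168707  0.05837071 22.01438121]
```

Request:
{"method": "jog_arm", "body": {
  "plan": [
    {"tx": 0,"ty": 0,"tz": -0.1,"wx": 0,"wy": 0,"wz": 0,"claw": 1},
    {"tx": 0,"ty": 0,"tz": -0.1,"wx": 0,"wy": 0,"wz": 0,"claw": 1},
    {"tx": -0.008,"ty": -0.17,"tz": -0.1,"wx": 0,"wy": 0,"wz": 0,"claw": 1},
    {"tx": -0.008,"ty": -0.34,"tz": -0.1,"wx": 0,"wy": 0,"wz": 0,"claw": 1},
    {"tx": -0.008,"ty": -0.34,"tz": -0.1,"wx": 0,"wy": 0,"wz": 0,"claw": 1},
    {"tx": -0.008,"ty": -0.34,"tz": -0.07,"wx": 0,"wy": 0,"wz": 0,"claw": 1},
    {"tx": -0.008,"ty": -0.34,"tz": -0.045,"wx": 0,"wy": 0,"wz": 0,"claw": 1},
    {"tx": -0.008,"ty": -0.34,"tz": -0.025,"wx": 0,"wy": 0,"wz": 0,"claw": 1},
    {"tx": -0.008,"ty": -0.34,"tz": -0.01,"wx": 0,"wy": 0,"wz": 0,"claw": 1},
    {"tx": -0.008,"ty": -0.34,"tz": 0,"wx": 0,"wy": 0,"wz": 0,"claw": 1},
    {"tx": -0.008,"ty": -0.34,"tz": 0,"wx": 0,"wy": 0,"wz": 0,"claw": 1},
    {"tx": -0.008,"ty": -0.34,"tz": 0,"wx": 0,"wy": 0,"wz": 0,"claw": 1}
  ]
}}

```text
clock: 5.4
eef_pos: [555.6, 248.8, 65.6]
tool_rot: [3.141, -0.0, -3.14]
force: [-7.6, -2.6, 28.4]
width: 0.1
gripper_force: 14.5
```

Right is bottomed out (28 N). Next is the middle key, then lift.

Request:
{"method": "jog_arm", "body": {
  "plan": [
    {"tx": 0,"ty": 0,"tz": -0.1,"wx": 0,"wy": 0,"wz": 0,"claw": 1},
    {"tx": 0,"ty": 0,"tz": -0.1,"wx": 0,"wy": 0,"wz": 0,"claw": 1},
    {"tx": 0.005,"ty": 0.17,"tz": -0.1,"wx": 0,"wy": 0,"wz": 0,"claw": 1},
    {"tx": 0.005,"ty": 0.17,"tz": -0.1,"wx": 0,"wy": 0,"wz": 0,"claw": 1},
    {"tx": 0.005,"ty": 0.17,"tz": -0.1,"wx": 0,"wy": 0,"wz": 0,"claw": 1},
    {"tx": 0.005,"ty": 0.17,"tz": -0.07,"wx": 0,"wy": 0,"wz": 0,"claw": 1},
    {"tx": 0.005,"ty": 0.17,"tz": -0.045,"wx": 0,"wy": 0,"wz": 0,"claw": 1},
    {"tx": 0.005,"ty": 0.17,"tz": -0.025,"wx": 0,"wy": 0,"wz": 0,"claw": 1},
    {"tx": 0.005,"ty": 0.17,"tz": -0.01,"wx": 0,"wy": 0,"wz": 0,"claw": 1},
    {"tx": 0.005,"ty": 0.17,"tz": -0.001,"wx": 0,"wy": 0,"wz": 0,"claw": 1},
    {"tx": 0.005,"ty": 0.17,"tz": -0.001,"wx": 0,"wy": 0,"wz": 0,"claw": 1},
    {"tx": 0.005,"ty": 0.17,"tz": -0.001,"wx": 0,"wy": 0,"wz": 0,"claw": 1}
  ]
}}

```text
clock: 6.6
eef_pos: [554.6, 297.0, 65.7]
tool_rot: [-3.14, -0.001, 3.14]
force: [-8.0, -5.4, 25.7]
width: -0.3
gripper_force: 12.6
```

Request:
{"method": "jog_arm", "body": {
  "plan": [
    {"tx": 0,"ty": 0,"tz": -0.16,"wx": 0,"wy": 0,"wz": 0,"claw": 1},
    {"tx": 0,"ty": 0,"tz": -0.32,"wx": 0,"wy": 0,"wz": 0,"claw": 0},
    {"tx": 0.02,"ty": -0.1,"tz": -0.45,"wx": 0,"wy": 0,"wz": 0,"claw": 0},
    {"tx": 0.12,"ty": -0.8,"tz": -0.51,"wx": 0,"wy": 0,"wz": 0,"claw": 0},
    {"tx": 0.12,"ty": -0.8,"tz": -0.51,"wx": 0,"wy": 0,"wz": 0,"claw": 0},
    {"tx": 0.12,"ty": -0.8,"tz": -0.51,"wx": 0,"wy": 0,"wz": 0,"claw": 0},
    {"tx": 0.12,"ty": -0.8,"tz": -0.51,"wx": 0,"wy": 0,"wz": 0,"claw": 0},
    {"tx": 0.12,"ty": -0.8,"tz": -0.51,"wx": 0,"wy": 0,"wz": 0,"claw": 0},
    {"tx": 0.12,"ty": -0.8,"tz": -0.51,"wx": 0,"wy": 0,"wz": 0,"claw": 0},
    {"tx": 0.12,"ty": -0.8,"tz": -0.51,"wx": 0,"wy": 0,"wz": 0,"claw": 0}
  ]
}}

```text
clock: 7.6
eef_pos: [519.1, 59.7, 215.6]
tool_rot: [3.14, 0.0, -3.141]
force: [1.0, 0.9, -0.3]
width: 85.9
gripper_force: 0.0
```

```bash
cat > tins.py <<'E'
from h import *
p,T=cam('wrist'); W=cloud(p,T); img=p['img'].astype(int); z=W[...,2]
s=ctrl.read_state(); print(s['clock'],s['eef_pos'].round(1),s['force'].round(2))
m=(z>85)&(z<96)
k,l,st,c=cv2.connectedComponentsWithStats(m.astype(np.uint8))
for i in range(1,k):
    if st[i,4]>200:
        Q=W[(l==i)][:,:2].astype(np.float32); (x,y),r=cv2.minEnclosingCircle(Q)
        print('tin?',c[i].round(),st[i,4],round(x,1),round(y,1),'r',round(r,1),np.nanmedian(z[l==i]).round(1),img[l==i].mean(0).round())
import sys
if len(sys.argv)>1: cv2.imwrite('pics/%s.png'%sys.argv[1],p['img'][...,::-1])
E
python3 tins.py w2
```

```text
7.65 [519.   60.5 215.4] [-0.27  0.03  0.56]
tin? [174. 128.] 3723 460.5 -64.4 r 29.2 90.2 [173. 152.  56.]
tin? [296. 180.] 3156 506.8 39.0 r 28.9 90.3 [158. 156. 153.]
tin? [141. 244.] 2797 568.7 -109.8 r 29.4 90.3 [149. 147. 145.]
tin? [385. 276.] 2432 602.9 125.7 r 29.5 90.4 [73. 34. 97.]
tin? [580. 301.] 4557 655.4 303.6 r 94.8 94.6 [129. 123. 119.]
```

View pics/w2.png

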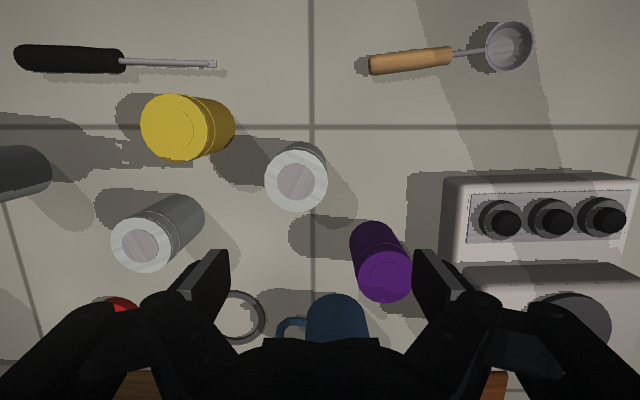

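The silver left tin at (296,180) is at (507,39). The middle one at (141,244) is at (569,-110). Yellow (185,128) and purple (385,265) are look-alikes and stay put.

Request:
{"method": "jog_arm", "body": {
  "plan": [
    {"tx": 0.04,"ty": -0.072,"tz": 0.15,"wx": 0,"wy": 0,"wz": 0,"claw": 0},
    {"tx": 0.04,"ty": -0.072,"tz": 0.3,"wx": 0,"wy": 0,"wz": 0,"claw": 0},
    {"tx": 0.04,"ty": -0.072,"tz": 0.4,"wx": 0,"wy": 0,"wz": 0,"claw": 0},
    {"tx": 0.04,"ty": -0.072,"tz": 0.48,"wx": 0,"wy": 0,"wz": 0,"claw": 0},
    {"tx": 0.04,"ty": -0.072,"tz": 0.56,"wx": 0,"wy": 0,"wz": 0,"claw": 0},
    {"tx": 0.04,"ty": -0.072,"tz": 0.6,"wx": 0,"wy": 0,"wz": 0,"claw": 0},
    {"tx": 0.04,"ty": -0.072,"tz": 0.6,"wx": 0,"wy": 0,"wz": 0,"claw": 0.2},
    {"tx": 0.04,"ty": -0.072,"tz": 0.6,"wx": 0,"wy": 0,"wz": 0,"claw": 0.6},
    {"tx": 0.04,"ty": -0.072,"tz": 0.6,"wx": 0,"wy": 0,"wz": 0,"claw": 1},
    {"tx": 0.04,"ty": -0.072,"tz": 0.6,"wx": 0,"wy": 0,"wz": 0,"claw": 1},
    {"tx": 0.04,"ty": -0.072,"tz": 0.6,"wx": 0,"wy": 0,"wz": 0,"claw": 1},
    {"tx": 0.04,"ty": -0.072,"tz": 0.6,"wx": 0,"wy": 0,"wz": 0,"claw": 1}
  ]
}}

```text
clock: 8.85
eef_pos: [507.2, 37.1, 36.5]
tool_rot: [3.141, 0.001, 3.142]
force: [-0.8, 1.3, 4.1]
width: 57.0
gripper_force: 65.7
```

Request:
{"method": "jog_arm", "body": {
  "plan": [
    {"tx": 0,"ty": 0,"tz": -0.06,"wx": 0,"wy": 0,"wz": 0,"claw": 1},
    {"tx": 0,"ty": 0,"tz": -0.13,"wx": 0,"wy": 0,"wz": 0,"claw": 1},
    {"tx": 0,"ty": 0,"tz": -0.18,"wx": 0,"wy": 0,"wz": 0,"claw": 1},
    {"tx": 0,"ty": 0,"tz": -0.18,"wx": 0,"wy": 0,"wz": 0,"claw": 1},
    {"tx": 0,"ty": 0,"tz": -0.18,"wx": 0,"wy": 0,"wz": 0,"claw": 1},
    {"tx": 0,"ty": 0,"tz": -0.18,"wx": 0,"wy": 0,"wz": 0,"claw": 1},
    {"tx": 0,"ty": 0,"tz": -0.18,"wx": 0,"wy": 0,"wz": 0,"claw": 1},
    {"tx": 0,"ty": 0,"tz": -0.18,"wx": 0,"wy": 0,"wz": 0,"claw": 1},
    {"tx": 0,"ty": 0,"tz": -0.18,"wx": 0,"wy": 0,"wz": 0,"claw": 1}
  ]
}}

```text
clock: 9.75
eef_pos: [506.5, 36.7, 89.2]
tool_rot: [-3.142, -0.001, 3.141]
force: [0.1, -0.0, -7.6]
width: 57.0
gripper_force: 67.3
```

```bash
cat > wt.py <<'E'
from h import *
F=[]
for _ in range(5):
    ctrl.get_image('side'); s=ctrl.read_state(); F.append(np.r_[s['force'],s['eef_pos'][2]])
print(np.round(F,2).tolist(), s['width'],s['tau'].round(2))
E
python3 wt.py
```

```text
[[0.25, -0.38, -7.03, 89.37], [0.32, 0.12, -6.53, 89.5], [0.74, 0.12, -7.59, 89.55], [-0.56, -0.43, -6.84, 89.61], [-0.36, -0.16, -6.92, 89.65]] 57.27859404641444 [-0.000e+00 -5.183e+01  4.100e-01 -1.147e+01  1.000e-02  0.000e+00
 -0.000e+00]
```

About 7 N, so the left tin is probably the heavy one. Setting it down and going on to the middle tin.

Request:
{"method": "jog_arm", "body": {
  "plan": [
    {"tx": 0,"ty": 0,"tz": 0.08,"wx": 0,"wy": 0,"wz": 0,"claw": 1},
    {"tx": 0,"ty": 0,"tz": 0.14,"wx": 0,"wy": 0,"wz": 0,"claw": 1},
    {"tx": 0,"ty": 0,"tz": 0.165,"wx": 0,"wy": 0,"wz": 0,"claw": 1},
    {"tx": 0,"ty": 0,"tz": 0.176,"wx": 0,"wy": 0,"wz": 0,"claw": 1},
    {"tx": 0,"ty": 0,"tz": 0.18,"wx": 0,"wy": 0,"wz": 0,"claw": 1},
    {"tx": 0,"ty": 0,"tz": 0.18,"wx": 0,"wy": 0,"wz": 0,"claw": 1}
  ]
}}

```text
clock: 10.6
eef_pos: [506.3, 36.7, 36.5]
tool_rot: [-3.142, -0.001, 3.141]
force: [-4.2, 0.1, -0.6]
width: 57.1
gripper_force: 70.9
```

Request:
{"method": "jog_arm", "body": {
  "plan": [
    {"tx": 0,"ty": 0,"tz": 0,"wx": 0,"wy": 0,"wz": 0,"claw": 0.25},
    {"tx": 0,"ty": 0,"tz": 0,"wx": 0,"wy": 0,"wz": 0,"claw": 0},
    {"tx": 0,"ty": 0,"tz": 0,"wx": 0,"wy": 0,"wz": 0,"claw": 0},
    {"tx": 0,"ty": 0,"tz": 0,"wx": 0,"wy": 0,"wz": 0,"claw": 0},
    {"tx": 0,"ty": 0,"tz": 0,"wx": 0,"wy": 0,"wz": 0,"claw": 0},
    {"tx": 0,"ty": 0,"tz": -0.1,"wx": 0,"wy": 0,"wz": 0,"claw": 0},
    {"tx": 0,"ty": 0,"tz": -0.25,"wx": 0,"wy": 0,"wz": 0,"claw": 0},
    {"tx": 0,"ty": 0,"tz": -0.4,"wx": 0,"wy": 0,"wz": 0,"claw": 0},
    {"tx": 0,"ty": 0,"tz": -0.55,"wx": 0,"wy": 0,"wz": 0,"claw": 0},
    {"tx": 0,"ty": 0,"tz": -0.6,"wx": 0,"wy": 0,"wz": 0,"claw": 0}
  ]
}}

```text
clock: 11.6
eef_pos: [509.1, 37.0, 220.2]
tool_rot: [3.141, 0.008, 3.141]
force: [-0.4, 0.2, -0.6]
width: 85.0
gripper_force: 0.0
```

Request:
{"method": "jog_arm", "body": {
  "plan": [
    {"tx": -0.23,"ty": -0.45,"tz": 0,"wx": 0,"wy": 0,"wz": 0,"claw": 0},
    {"tx": -0.23,"ty": -0.45,"tz": 0,"wx": 0,"wy": 0,"wz": 0,"claw": 0},
    {"tx": -0.23,"ty": -0.45,"tz": 0,"wx": 0,"wy": 0,"wz": 0,"claw": 0},
    {"tx": -0.23,"ty": -0.45,"tz": 0,"wx": 0,"wy": 0,"wz": 0,"claw": 0},
    {"tx": -0.23,"ty": -0.45,"tz": 0,"wx": 0,"wy": 0,"wz": 0,"claw": 0},
    {"tx": -0.23,"ty": -0.45,"tz": 0,"wx": 0,"wy": 0,"wz": 0,"claw": 0}
  ]
}}

```text
clock: 12.2
eef_pos: [575.0, -96.7, 215.3]
tool_rot: [3.14, -0.001, -3.14]
force: [0.4, 0.4, 0.3]
width: 85.9
gripper_force: 0.0
```

```bash
python3 tins.py
```

```text
12.25 [575.1 -96.2 215.5] [ 0.08 -0.01 -0.85]
tin? [358.  57.] 4317 460.6 -64.4 r 29.0 90.2 [166. 150.  55.]
tin? [477. 115.] 3840 506.1 38.0 r 29.2 90.2 [156. 154. 152.]
tin? [ 98. 120.] 3879 510.0 -285.0 r 29.8 90.1 [134. 133. 131.]
tin? [304. 187.] 3115 568.7 -110.3 r 28.9 90.2 [152. 150. 147.]
tin? [556. 223.] 3000 601.8 125.8 r 29.8 90.2 [75. 36. 98.]
tin? [634. 303.] 552 679.5 220.9 r 33.2 89.2 [54. 51. 50.]
tin? [509. 298.] 216 687.2 92.9 r 23.0 89.7 [42. 63. 85.]
tin? [137. 389.] 346 794.5 -293.4 r 24.2 90.8 [48. 36. 23.]
```

Request:
{"method": "jog_arm", "body": {
  "plan": [
    {"tx": 0.021,"ty": -0.047,"tz": 0.15,"wx": 0,"wy": 0,"wz": 0,"claw": 0},
    {"tx": 0.021,"ty": -0.047,"tz": 0.3,"wx": 0,"wy": 0,"wz": 0,"claw": 0},
    {"tx": 0.021,"ty": -0.047,"tz": 0.4,"wx": 0,"wy": 0,"wz": 0,"claw": 0},
    {"tx": 0.021,"ty": -0.047,"tz": 0.48,"wx": 0,"wy": 0,"wz": 0,"claw": 0},
    {"tx": 0.021,"ty": -0.047,"tz": 0.56,"wx": 0,"wy": 0,"wz": 0,"claw": 0},
    {"tx": 0.021,"ty": -0.047,"tz": 0.6,"wx": 0,"wy": 0,"wz": 0,"claw": 0},
    {"tx": 0.021,"ty": -0.047,"tz": 0.6,"wx": 0,"wy": 0,"wz": 0,"claw": 0.2},
    {"tx": 0.021,"ty": -0.047,"tz": 0.6,"wx": 0,"wy": 0,"wz": 0,"claw": 0.6},
    {"tx": 0.021,"ty": -0.047,"tz": 0.6,"wx": 0,"wy": 0,"wz": 0,"claw": 1},
    {"tx": 0.021,"ty": -0.047,"tz": 0.6,"wx": 0,"wy": 0,"wz": 0,"claw": 1},
    {"tx": 0.021,"ty": -0.047,"tz": 0.6,"wx": 0,"wy": 0,"wz": 0,"claw": 1},
    {"tx": 0.021,"ty": -0.047,"tz": 0.6,"wx": 0,"wy": 0,"wz": 0,"claw": 1}
  ]
}}

```text
clock: 13.45
eef_pos: [570.3, -112.2, 36.9]
tool_rot: [3.142, 0.002, 3.142]
force: [-0.9, 1.2, 6.6]
width: 56.1
gripper_force: 64.1
```

Request:
{"method": "jog_arm", "body": {
  "plan": [
    {"tx": 0,"ty": 0,"tz": -0.06,"wx": 0,"wy": 0,"wz": 0,"claw": 1},
    {"tx": 0,"ty": 0,"tz": -0.13,"wx": 0,"wy": 0,"wz": 0,"claw": 1},
    {"tx": 0,"ty": 0,"tz": -0.18,"wx": 0,"wy": 0,"wz": 0,"claw": 1},
    {"tx": 0,"ty": 0,"tz": -0.18,"wx": 0,"wy": 0,"wz": 0,"claw": 1},
    {"tx": 0,"ty": 0,"tz": -0.18,"wx": 0,"wy": 0,"wz": 0,"claw": 1},
    {"tx": 0,"ty": 0,"tz": -0.18,"wx": 0,"wy": 0,"wz": 0,"claw": 1},
    {"tx": 0,"ty": 0,"tz": -0.18,"wx": 0,"wy": 0,"wz": 0,"claw": 1},
    {"tx": 0,"ty": 0,"tz": -0.18,"wx": 0,"wy": 0,"wz": 0,"claw": 1},
    {"tx": 0,"ty": 0,"tz": -0.18,"wx": 0,"wy": 0,"wz": 0,"claw": 1}
  ]
}}

```text
clock: 14.35
eef_pos: [569.1, -112.3, 89.2]
tool_rot: [3.141, -0.001, 3.141]
force: [0.4, -0.7, -3.3]
width: 56.3
gripper_force: 64.2
```

```bash
python3 wt.py
```

```text
[[-1.16, 0.48, -2.25, 89.32], [-0.55, -0.07, -3.15, 89.43], [0.43, -0.14, -2.59, 89.54], [-0.18, -0.22, -3.13, 89.62], [-0.1, 0.13, -2.64, 89.67]] 56.47179036458908 [-0.000e+00 -5.568e+01  4.200e-01 -1.337e+01  1.000e-02  0.000e+00
 -0.000e+00]
```

Light (2.8 N). Setting it down and moving to the right tin.

Request:
{"method": "jog_arm", "body": {
  "plan": [
    {"tx": 0,"ty": 0,"tz": 0.08,"wx": 0,"wy": 0,"wz": 0,"claw": 1},
    {"tx": 0,"ty": 0,"tz": 0.14,"wx": 0,"wy": 0,"wz": 0,"claw": 1},
    {"tx": 0,"ty": 0,"tz": 0.165,"wx": 0,"wy": 0,"wz": 0,"claw": 1},
    {"tx": 0,"ty": 0,"tz": 0.176,"wx": 0,"wy": 0,"wz": 0,"claw": 1},
    {"tx": 0,"ty": 0,"tz": 0.18,"wx": 0,"wy": 0,"wz": 0,"claw": 1},
    {"tx": 0,"ty": 0,"tz": 0.18,"wx": 0,"wy": 0,"wz": 0,"claw": 1}
  ]
}}

```text
clock: 15.2
eef_pos: [568.5, -112.2, 37.0]
tool_rot: [3.141, -0.002, 3.141]
force: [-2.9, 0.8, 4.4]
width: 56.1
gripper_force: 65.4
```

Request:
{"method": "jog_arm", "body": {
  "plan": [
    {"tx": 0,"ty": 0,"tz": 0,"wx": 0,"wy": 0,"wz": 0,"claw": 0.25},
    {"tx": 0,"ty": 0,"tz": 0,"wx": 0,"wy": 0,"wz": 0,"claw": 0},
    {"tx": 0,"ty": 0,"tz": 0,"wx": 0,"wy": 0,"wz": 0,"claw": 0},
    {"tx": 0,"ty": 0,"tz": 0,"wx": 0,"wy": 0,"wz": 0,"claw": 0},
    {"tx": 0,"ty": 0,"tz": 0,"wx": 0,"wy": 0,"wz": 0,"claw": 0},
    {"tx": 0,"ty": 0,"tz": -0.1,"wx": 0,"wy": 0,"wz": 0,"claw": 0},
    {"tx": 0,"ty": 0,"tz": -0.25,"wx": 0,"wy": 0,"wz": 0,"claw": 0},
    {"tx": 0,"ty": 0,"tz": -0.4,"wx": 0,"wy": 0,"wz": 0,"claw": 0},
    {"tx": 0,"ty": 0,"tz": -0.55,"wx": 0,"wy": 0,"wz": 0,"claw": 0},
    {"tx": 0,"ty": 0,"tz": -0.6,"wx": 0,"wy": 0,"wz": 0,"claw": 0}
  ]
}}

```text
clock: 16.2
eef_pos: [571.9, -112.8, 220.6]
tool_rot: [-3.14, 0.008, 3.141]
force: [0.1, 0.5, -1.0]
width: 85.5
gripper_force: 0.0
```

Request:
{"method": "jog_arm", "body": {
  "plan": [
    {"tx": 0.17,"ty": -0.54,"tz": 0,"wx": 0,"wy": 0,"wz": 0,"claw": 0},
    {"tx": 0.17,"ty": -0.54,"tz": 0,"wx": 0,"wy": 0,"wz": 0,"claw": 0},
    {"tx": 0.17,"ty": -0.54,"tz": 0,"wx": 0,"wy": 0,"wz": 0,"claw": 0},
    {"tx": 0.17,"ty": -0.54,"tz": 0,"wx": 0,"wy": 0,"wz": 0,"claw": 0},
    {"tx": 0.17,"ty": -0.54,"tz": 0,"wx": 0,"wy": 0,"wz": 0,"claw": 0},
    {"tx": 0.17,"ty": -0.54,"tz": 0,"wx": 0,"wy": 0,"wz": 0,"claw": 0}
  ]
}}

```text
clock: 16.8
eef_pos: [518.3, -274.0, 215.5]
tool_rot: [3.141, 0.0, 3.141]
force: [-0.0, 0.5, 0.8]
width: 85.7
gripper_force: 0.0
```

```bash
python3 tins.py
```

```text
16.85 [ 518.9 -272.8  215.6] [ 0.27 -0.13 -0.22]
tin? [561. 128.] 3817 460.5 -64.6 r 29.7 90.2 [154. 145.  54.]
tin? [306. 185.] 3134 510.3 -284.9 r 29.0 90.3 [147. 145. 143.]
tin? [635. 186.] 350 510.7 19.0 r 21.4 88.9 [89. 89. 87.]
tin? [489. 243.] 2794 568.0 -111.1 r 29.7 90.3 [143. 142. 139.]
tin? [144. 260.] 507 589.2 -451.4 r 38.3 90.8 [ 99. 105. 106.]
```

Request:
{"method": "jog_arm", "body": {
  "plan": [
    {"tx": 0.028,"ty": -0.039,"tz": 0.15,"wx": 0,"wy": 0,"wz": 0,"claw": 0},
    {"tx": 0.028,"ty": -0.039,"tz": 0.3,"wx": 0,"wy": 0,"wz": 0,"claw": 0},
    {"tx": 0.028,"ty": -0.039,"tz": 0.4,"wx": 0,"wy": 0,"wz": 0,"claw": 0},
    {"tx": 0.028,"ty": -0.039,"tz": 0.48,"wx": 0,"wy": 0,"wz": 0,"claw": 0},
    {"tx": 0.028,"ty": -0.039,"tz": 0.56,"wx": 0,"wy": 0,"wz": 0,"claw": 0},
    {"tx": 0.028,"ty": -0.039,"tz": 0.6,"wx": 0,"wy": 0,"wz": 0,"claw": 0},
    {"tx": 0.028,"ty": -0.039,"tz": 0.6,"wx": 0,"wy": 0,"wz": 0,"claw": 0.2},
    {"tx": 0.028,"ty": -0.039,"tz": 0.6,"wx": 0,"wy": 0,"wz": 0,"claw": 0.6},
    {"tx": 0.028,"ty": -0.039,"tz": 0.6,"wx": 0,"wy": 0,"wz": 0,"claw": 1},
    {"tx": 0.028,"ty": -0.039,"tz": 0.6,"wx": 0,"wy": 0,"wz": 0,"claw": 1},
    {"tx": 0.028,"ty": -0.039,"tz": 0.6,"wx": 0,"wy": 0,"wz": 0,"claw": 1},
    {"tx": 0.028,"ty": -0.039,"tz": 0.6,"wx": 0,"wy": 0,"wz": 0,"claw": 1}
  ]
}}

```text
clock: 18.05
eef_pos: [510.8, -286.3, 36.8]
tool_rot: [-3.141, 0.002, 3.141]
force: [0.3, 1.2, 7.5]
width: 55.9
gripper_force: 63.7
```

Request:
{"method": "jog_arm", "body": {
  "plan": [
    {"tx": 0,"ty": 0,"tz": -0.06,"wx": 0,"wy": 0,"wz": 0,"claw": 1},
    {"tx": 0,"ty": 0,"tz": -0.13,"wx": 0,"wy": 0,"wz": 0,"claw": 1},
    {"tx": 0,"ty": 0,"tz": -0.18,"wx": 0,"wy": 0,"wz": 0,"claw": 1},
    {"tx": 0,"ty": 0,"tz": -0.18,"wx": 0,"wy": 0,"wz": 0,"claw": 1},
    {"tx": 0,"ty": 0,"tz": -0.18,"wx": 0,"wy": 0,"wz": 0,"claw": 1},
    {"tx": 0,"ty": 0,"tz": -0.18,"wx": 0,"wy": 0,"wz": 0,"claw": 1},
    {"tx": 0,"ty": 0,"tz": -0.18,"wx": 0,"wy": 0,"wz": 0,"claw": 1},
    {"tx": 0,"ty": 0,"tz": -0.18,"wx": 0,"wy": 0,"wz": 0,"claw": 1},
    {"tx": 0,"ty": 0,"tz": -0.18,"wx": 0,"wy": 0,"wz": 0,"claw": 1}
  ]
}}

```text
clock: 18.95
eef_pos: [509.7, -286.0, 89.2]
tool_rot: [3.141, -0.001, 3.141]
force: [0.6, 0.3, -2.1]
width: 56.3
gripper_force: 63.4
```

```bash
python3 wt.py
```

```text
[[-0.61, 0.71, -1.51, 89.33], [0.55, 0.48, -1.93, 89.44], [-0.35, 1.04, -2.59, 89.54], [-0.23, 0.06, -1.79, 89.6], [-0.22, -0.63, -2.72, 89.66]] 56.02663682940189 [-0.000e+00 -5.566e+01  4.100e-01 -1.338e+01  1.000e-02  0.000e+00
 -0.000e+00]
```

Light (about 2 N), so the left tin (7 N) is the heavy one. Setting this one down and returning.

Request:
{"method": "jog_arm", "body": {
  "plan": [
    {"tx": 0,"ty": 0,"tz": 0.08,"wx": 0,"wy": 0,"wz": 0,"claw": 1},
    {"tx": 0,"ty": 0,"tz": 0.14,"wx": 0,"wy": 0,"wz": 0,"claw": 1},
    {"tx": 0,"ty": 0,"tz": 0.165,"wx": 0,"wy": 0,"wz": 0,"claw": 1},
    {"tx": 0,"ty": 0,"tz": 0.176,"wx": 0,"wy": 0,"wz": 0,"claw": 1},
    {"tx": 0,"ty": 0,"tz": 0.18,"wx": 0,"wy": 0,"wz": 0,"claw": 1},
    {"tx": 0,"ty": 0,"tz": 0.18,"wx": 0,"wy": 0,"wz": 0,"claw": 1}
  ]
}}

```text
clock: 19.8
eef_pos: [509.2, -285.7, 36.9]
tool_rot: [3.141, -0.001, 3.141]
force: [-2.6, 1.9, 4.5]
width: 56.2
gripper_force: 64.1
```

Request:
{"method": "jog_arm", "body": {
  "plan": [
    {"tx": 0,"ty": 0,"tz": 0,"wx": 0,"wy": 0,"wz": 0,"claw": 0.25},
    {"tx": 0,"ty": 0,"tz": 0,"wx": 0,"wy": 0,"wz": 0,"claw": 0},
    {"tx": 0,"ty": 0,"tz": 0,"wx": 0,"wy": 0,"wz": 0,"claw": 0},
    {"tx": 0,"ty": 0,"tz": 0,"wx": 0,"wy": 0,"wz": 0,"claw": 0},
    {"tx": 0,"ty": 0,"tz": 0,"wx": 0,"wy": 0,"wz": 0,"claw": 0},
    {"tx": 0,"ty": 0,"tz": -0.1,"wx": 0,"wy": 0,"wz": 0,"claw": 0},
    {"tx": 0,"ty": 0,"tz": -0.25,"wx": 0,"wy": 0,"wz": 0,"claw": 0},
    {"tx": 0,"ty": 0,"tz": -0.4,"wx": 0,"wy": 0,"wz": 0,"claw": 0},
    {"tx": 0,"ty": 0,"tz": -0.55,"wx": 0,"wy": 0,"wz": 0,"claw": 0},
    {"tx": 0,"ty": 0,"tz": -0.6,"wx": 0,"wy": 0,"wz": 0,"claw": 0}
  ]
}}

```text
clock: 20.8
eef_pos: [512.3, -287.3, 220.7]
tool_rot: [-3.138, 0.007, 3.141]
force: [1.4, -0.5, -0.5]
width: 85.6
gripper_force: 0.0
```

Request:
{"method": "jog_arm", "body": {
  "plan": [
    {"tx": 0,"ty": 1,"tz": 0,"wx": 0,"wy": 0,"wz": 0,"claw": 0},
    {"tx": 0,"ty": 1,"tz": 0,"wx": 0,"wy": 0,"wz": 0,"claw": 0},
    {"tx": 0,"ty": 1,"tz": 0,"wx": 0,"wy": 0,"wz": 0,"claw": 0},
    {"tx": 0,"ty": 1,"tz": 0,"wx": 0,"wy": 0,"wz": 0,"claw": 0},
    {"tx": 0,"ty": 1,"tz": 0,"wx": 0,"wy": 0,"wz": 0,"claw": 0},
    {"tx": 0,"ty": 1,"tz": 0,"wx": 0,"wy": 0,"wz": 0,"claw": 0},
    {"tx": 0,"ty": 1,"tz": 0,"wx": 0,"wy": 0,"wz": 0,"claw": 0},
    {"tx": 0,"ty": 1,"tz": 0,"wx": 0,"wy": 0,"wz": 0,"claw": 0},
    {"tx": 0,"ty": 1,"tz": 0,"wx": 0,"wy": 0,"wz": 0,"claw": 0}
  ]
}}

```text
clock: 21.7
eef_pos: [510.0, 12.4, 215.7]
tool_rot: [-3.141, -0.0, 3.14]
force: [-0.2, -0.2, 0.8]
width: 85.5
gripper_force: 0.0
```

```bash
python3 tins.py
```

```text
21.75 [510.   11.9 215.6] [ 0.18 -1.    0.46]
tin? [230. 139.] 3552 460.5 -64.4 r 29.0 90.3 [172. 152.  57.]
tin? [347. 189.] 3100 506.1 38.4 r 29.0 90.3 [155. 153. 151.]
tin? [ 12. 196.] 1369 509.3 -278.8 r 28.0 90.0 [98. 98. 95.]
tin? [187. 246.] 1933 567.5 -110.6 r 29.3 90.4 [146. 144. 142.]
tin? [410. 289.] 246 607.6 108.9 r 23.0 90.1 [61. 30. 80.]
tin? [580. 297.] 1970 620.0 275.2 r 58.8 93.2 [106. 101.  98.]
```

dx −4, dy +26.5.

Request:
{"method": "jog_arm", "body": {
  "plan": [
    {"tx": 0.013,"ty": 0.088,"tz": 0.1,"wx": 0,"wy": 0,"wz": 0,"claw": 0},
    {"tx": 0.013,"ty": 0.088,"tz": 0.25,"wx": 0,"wy": 0,"wz": 0,"claw": 0},
    {"tx": 0.013,"ty": 0.088,"tz": 0.4,"wx": 0,"wy": 0,"wz": 0,"claw": 0},
    {"tx": 0.013,"ty": 0.088,"tz": 0.48,"wx": 0,"wy": 0,"wz": 0,"claw": 0},
    {"tx": 0.013,"ty": 0.088,"tz": 0.56,"wx": 0,"wy": 0,"wz": 0,"claw": 0},
    {"tx": 0.013,"ty": 0.088,"tz": 0.6,"wx": 0,"wy": 0,"wz": 0,"claw": 0},
    {"tx": 0.013,"ty": 0.088,"tz": 0.6,"wx": 0,"wy": 0,"wz": 0,"claw": 0.2},
    {"tx": 0.013,"ty": 0.088,"tz": 0.6,"wx": 0,"wy": 0,"wz": 0,"claw": 0.6},
    {"tx": 0.013,"ty": 0.088,"tz": 0.6,"wx": 0,"wy": 0,"wz": 0,"claw": 1},
    {"tx": 0.013,"ty": 0.088,"tz": 0.6,"wx": 0,"wy": 0,"wz": 0,"claw": 1},
    {"tx": 0.013,"ty": 0.088,"tz": 0.6,"wx": 0,"wy": 0,"wz": 0,"claw": 1},
    {"tx": 0.013,"ty": 0.088,"tz": 0.6,"wx": 0,"wy": 0,"wz": 0,"claw": 1}
  ]
}}

```text
clock: 22.95
eef_pos: [506.8, 38.7, 36.9]
tool_rot: [-3.14, 0.002, 3.14]
force: [-0.9, -5.0, 5.2]
width: 57.1
gripper_force: 65.9
```

Request:
{"method": "jog_arm", "body": {
  "plan": [
    {"tx": 0,"ty": 0,"tz": -0.06,"wx": 0,"wy": 0,"wz": 0,"claw": 1},
    {"tx": 0,"ty": 0,"tz": -0.15,"wx": 0,"wy": 0,"wz": 0,"claw": 1},
    {"tx": 0,"ty": 0,"tz": -0.25,"wx": 0,"wy": 0,"wz": 0,"claw": 1},
    {"tx": 0,"ty": 0,"tz": -0.35,"wx": 0,"wy": 0,"wz": 0,"claw": 1},
    {"tx": 0,"ty": 0,"tz": -0.45,"wx": 0,"wy": 0,"wz": 0,"claw": 1},
    {"tx": 0,"ty": 0,"tz": -0.5,"wx": 0,"wy": 0,"wz": 0,"claw": 1},
    {"tx": 0,"ty": 0,"tz": -0.5,"wx": 0,"wy": 0,"wz": 0,"claw": 1},
    {"tx": 0,"ty": 0,"tz": -0.5,"wx": 0,"wy": 0,"wz": 0,"claw": 1},
    {"tx": 0,"ty": 0,"tz": -0.5,"wx": 0,"wy": 0,"wz": 0,"claw": 1},
    {"tx": 0,"ty": 0,"tz": -0.5,"wx": 0,"wy": 0,"wz": 0,"claw": 1},
    {"tx": 0,"ty": 0,"tz": -0.5,"wx": 0,"wy": 0,"wz": 0,"claw": 1}
  ]
}}

```text
clock: 24.05
eef_pos: [505.5, 40.3, 184.7]
tool_rot: [-3.141, -0.002, 3.141]
force: [-0.5, -0.1, -6.5]
width: 56.9
gripper_force: 67.3
```

```bash
python3 wt.py; python3 - <<'E'
from h import *
p,T=cam('side'); cv2.imwrite('pics/end.png',cv2.resize(p['img'][60:340,180:520,::-1],None,fx=2,fy=2))
E
```

```text
[[0.47, -0.61, -6.73, 184.93], [0.53, -0.37, -7.62, 185.12], [0.54, -0.02, -8.02, 185.27], [0.08, -0.29, -7.56, 185.4], [-0.36, 0.48, -7.8, 185.49]] 56.96559655878379 [-0.000e+00 -4.792e+01  1.100e-01 -1.646e+01  1.000e-02  1.000e-02
 -0.000e+00]
```

View pics/end.png

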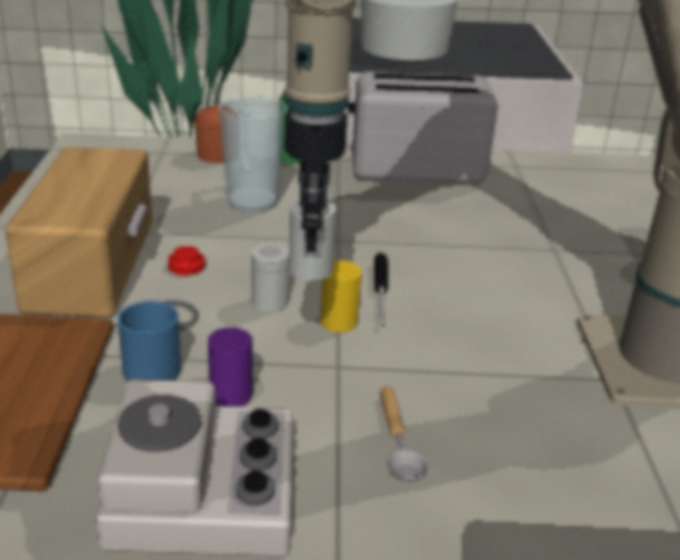

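The held tin at (313,240) is upright, with its underside about 148 mm up. The middle tin (270,277) is standing. The right tin is hidden behind the held one; it stood upright in the last wrist check.

```bash
python3 -c "
from cell import ctrl
print(ctrl.finish_job())"
```

```text
the job is handed in; nothing more can be done
None
```

I pressed the keys left, right, middle, hefted all three tins, and handed the job in with the left tin (the heaviest at about 7 N, against 2.8 N and 2 N) held upright about 148 mm above the counter; no verdict came back.

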